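# Make up two fountain pen kits

### The job

Make up the two pen kits on the bench: the mint-green tray gets the red pen, the ink bottle with the yellow cap and the steel nib tin with the purple panel, and the orange tray gets the green pen and the ink bottle with the blue cap. Lay each pen lengthwise in the middle of its tray's long pad, stand each bottle in the middle of the round pad and set the tin flat and square, long side with long side, in the middle of the mint tray's rectangular pad (the orange tray's stays empty). Never tip a bottle over, leave the black pen and the black-capped bottle where they are, and let go of everything.

Things in the scene. Friction and masses are not known exactly. Their poses are not given: they have to be found in the camera images.
- tray_mint: Mint-green tray, dark wood rim, fixed: 180 (x) x 160 (y) x 10 mm high, rim 4 mm thick, floor 4 mm above the bench. Origin: centre of its underside, z up. Three thin flush cream pads on the floor: long, 140 (x) x 34 (y) mm, centre x 0, y -42, for a pen along x; round, 62 mm across, centre x +43, y +32, for a bottle; rectangular, 54 (x) x 64 (y), centre x -43, y +32, for the tin.
- tray_orange: Orange tray, dark wood rim, fixed: 180 (x) x 160 (y) x 10 mm high, rim 4 mm thick, floor 4 mm above the bench. Origin: centre of its underside, z up. Three thin flush cream pads on the floor: long, 140 (x) x 34 (y) mm, centre x 0, y -42, for a pen along x; round, 62 mm across, centre x +43, y +32, for a bottle; rectangular, 54 (x) x 64 (y), centre x -43, y +32, stays empty.
- pen_red: loose fountain pen, red with brass rings and a clip on its upper face, lying flat on the bench: a 125 x 14 x 14 mm bar of square section with rounded edges, 30 g or so. Origin at its centre (7 mm above what it lies on); x along the pen towards the cap end, z up through the clip. Goes to the mint tray.
- pen_green: loose fountain pen, green with brass rings and a clip on its upper face, lying flat on the bench: a 125 x 14 x 14 mm bar of square section with rounded edges, 30 g or so. Origin at its centre (7 mm above what it lies on); x along the pen towards the cap end, z up through the clip. Goes to the orange tray.
- pen_black: loose fountain pen, black with brass rings and a clip on its upper face, lying flat on the bench: a 125 x 14 x 14 mm bar of square section with rounded edges, 30 g or so. Origin at its centre (7 mm above what it lies on); x along the pen towards the cap end, z up through the clip. It belongs to the stock and stays where it is.
- ink_yellow: loose ink bottle with a bright yellow cap and amber body, standing upright: round body 42 mm across and 30 mm high, a 4 mm sloping shoulder, then the cap, 30 mm across and 14 mm high (48 mm in all), 90 g or so. Origin at the centre of its underside, z up. Goes to the mint tray.
- ink_blue: loose ink bottle with a bright blue cap and dark blue body, standing upright: round body 42 mm across and 30 mm high, a 4 mm sloping shoulder, then the cap, 30 mm across and 14 mm high (48 mm in all), 90 g or so. Origin at the centre of its underside, z up. Goes to the orange tray.
- ink_black: loose ink bottle with a black cap and dark grey body, standing upright: round body 42 mm across and 30 mm high, a 4 mm sloping shoulder, then the cap, 30 mm across and 14 mm high (48 mm in all), 90 g or so. Origin at the centre of its underside, z up. It belongs to the stock and stays where it is.
- nib_tin: loose flat grey steel nib tin with a purple panel on its lid: 34 (x) x 44 (y) x 16 mm high, 60 g or so. Origin at the centre of its underside, z up. Goes to the mint tray, its sides parallel to the pad's (x along the tray's x, either way round).
There are look-alikes about, which are no part of the job. There is more than one size of the ink_blue; the one meant has the size given above.

How it is judged:
At the end, for the whole second after the job is handed in: All five lie as the goal says: centres within 12 mm of their pads' centres along each tray axis, on the tray floor (4 mm); pens within 0.2 rad, tin 0.25 rad of the pad (either way); bottles, tin upright within 0.1 rad; at rest, released. Black pen and bottle within 20 mm of their start (x of pen_red in the frame of tray_mint between -0.012 and 0.012 m and y of pen_red in the frame of tray_mint between -0.054 and -0.03 m and z of pen_red in the frame of tray_mint between 0.007 and 0.015 m and angle between the x axis of pen_red and the x axis of tray_mint, either way round below 0.2 rad and x of pen_green in the frame of tray_orange between -0.012 and 0.012 m and y of pen_green in the frame of tray_orange between -0.054 and -0.03 m and z of pen_green in the frame of tray_orange between 0.007 and 0.015 m and angle between the x axis of pen_green and the x axis of tray_orange, either way round below 0.2 rad and x of ink_yellow in the frame of tray_mint between 0.031 and 0.055 m and y of ink_yellow in the frame of tray_mint between 0.02 and 0.044 m and z of ink_yellow in the frame of tray_mint between 0 and 0.008 m and angle between each of ink_yellow, ink_blue, nib_tin's own z axis and vertical below 0.1 rad and x of ink_blue in the frame of tray_orange between 0.031 and 0.055 m and y of ink_blue in the frame of tray_orange between 0.02 and 0.044 m and z of ink_blue in the frame of tray_orange between 0 and 0.008 m and x of nib_tin in the frame of tray_mint between -0.055 and -0.031 m and y of nib_tin in the frame of tray_mint between 0.02 and 0.044 m and z of nib_tin in the frame of tray_mint between 0 and 0.008 m and angle between the x axis of nib_tin and the x axis of tray_mint, either way round below 0.25 rad and linear speed of each of pen_red, pen_green, ink_yellow, ink_blue, nib_tin below 0.02 m/s and distance of each of pen_black, ink_black from where it was at the start of the episode below 0.02 m); the robot touches nothing.
It fails at once if the black pen or the black-capped bottle is moved by more than 20 mm (distance of any of pen_black, ink_black from where it was at the start of the episode above 0.02 m).
It fails at once if an ink bottle is tipped over (leans by more than 0.7 rad) (angle between any of ink_yellow, ink_blue, ink_black's own z axis and vertical above 0.7 rad).
It also fails if it takes over 117 s, if anything falls off the work surface, if the arm or the gripper's body presses on something with over 40 N, if the wrist force passes 120 N, or if a joint passes its speed limit or range.

### The arm

A 6-joint arm with a two-finger parallel gripper is mounted at the origin on the work surface. World frame = base frame: x ahead of the robot, y to its left, z up, the work surface at z = 0. Lengths are in m, angles in rad, forces in N, time in s.
With the tool pointing down it reaches from about 0.3 to 0.775 m from the base axis. Payload 14.6 kg.
Tool frame: the origin (TCP) lies on the front face of the gripper's body, between the roots of the fingers; the fingertips stand 73 mm ahead of it and the grasp point (between the pads) lies 54 mm ahead of it; x points along the fingers, y is the direction in which the jaws open and shut, and the axes are right-handed (so a half turn about x gives the same grasp; the last joint's range is limited). The gripper opens to 85 mm and grips with 20 to 120 N. Pads are 22 mm wide; open, the fingers measure 114 mm over their backs; the gripper's body (76 mm by 85 mm) begins 54 mm behind the grasp point. The pads swing forward as they close: fully open they stand 13 mm farther back than shut.
Start: joints at [1.246, 0.3, 1.521, -0, 1.321, -0.067], TCP at [0.14, 0.532, 0.304] pointing down, gripper open.
Joint ranges: [-3.03, 3.03], [-0.79, 2.21], [0.23, 2.52], [-1.04, 4.18], [0, 3.07], [-2.55, 2.55]. Speed limits (rad/s): [2.22, 2.22, 2.57, 3.14, 3.14, 3.14].

### API

Orientations are given as a unit quaternion [w, x, y, z].
In Python, from plant import readout, eyes, bot gives the robot as it stands.
- The arm moves only by the shell command python3 -m creep 'ROWS' [OPENING]. ROWS is JSON, a list of rows, each an object of numbers: "dx", "dy", "dz": the shift along the tool's x, y, z in cm; "turn": the turn about the tool's x in degrees. A call has exactly 8 rows; each row shifts and turns the commanded pose from where the row before left it, along the tool's axes as they then stand; what a row does not reach is not made up. A row lasts 1/8 s, in which the tool goes at most 62.5 mm and 10.7 degrees, less where a joint would pass 70% of its speed; a pose out of reach is approached as far as the arm can. A call with a gripper value outside its range is refused whole. OPENING is the opening, from 0 (shut) to 1 (fully open), set as the call begins (- or left out, the last holds). The fingers move at their own pace and stop on an object; the grip force is fixed at half the most. Time passes only in rows, so rows that do not move let the fingers close, or fill a call up. It gives the time, the measured TCP pose, the force and the opening at its end, in the units of the state.
- readout.sense(): the state, without advancing time (a new reading comes with each control period).
- eyes.read_camera(name): name is "scene" or "top"; returns the picture (400x640x3 uint8, blue, green, red); there is no depth.
- eyes.camera_params(name): a dict with "fx", "fy", "cx", "cy" (pixels), "pose" (4x4, takes a point from camera to world coordinates). Camera axes: x right, y down, z forward; pixel columns grow to the right and rows downward; lengths in m; the calibration is good to about 2 mm. A picture is of the moment at which its call begins. camera_params takes no time and is no camera call.
- bot.hand_in(): hands the job in, once; it reports no verdict.
The state is a dict: "clock": time; "q": joint angles; "joint_vel": joint speeds; "joint_torque": joint torques, N m; "ee_pos": TCP position; "tcp_rot": TCP orientation; "wrist_force": force on the tool from outside, world axes, zero at the start; "wrist_torque": the same for the moment, N m; "finger_gap": opening from 0.0 (shut) to 1.0 (fully open).
Only numpy, scipy, OpenCV 4.12 (cv2) and the standard library are available. Lean on these libraries where they do the work, as an engineer would, in place of code of your own. Each camera call takes 0.05 s, during which the arm holds its last target.

## Working session

There is one attempt and no reset: what is moved stays moved. The work goes in short steps, Python scripts to look and compute and a shell command to move; the robot and the scene stay as the last step left them, time stands still between calls to the robot, and variables do not carry over. Pictures are saved under pics/ and viewed, and the job is handed in when it is done.

```bash
ls; mkdir -p pics
python3 - <<'E'
from plant import readout, eyes, bot
import cv2,numpy as np
print(readout.sense())
for n in("scene","top"):
    im=eyes.read_camera(n); cv2.imwrite(f"pics/{n}0.png",im); p=eyes.camera_params(n); print(n,p["fx"],p["fy"],p["cx"],p["cy"]); print(np.round(p["pose"],4))
E
```

```text
pics
{'clock': 0.0, 'q': array([ 1.24636413e+00,  3.00487473e-01,  1.52160385e+00, -7.52968041e-06,
        1.32070789e+00, -6.65959293e-02]), 'joint_vel': array([-3.78229648e-04,  1.10297548e-04,  9.32802463e-04,  1.19688726e-03,
       -4.52215880e-04,  4.04277749e-05]), 'joint_torque': array([ 1.41084849e-03, -5.43491256e+01, -3.61795628e+01,  1.85994759e-05,
        3.92635935e-03,  1.18960159e-05]), 'ee_pos': array([0.14019574, 0.53166981, 0.30330265]), 'tcp_rot': array([ 0.70115851,  0.09048696,  0.7013192 , -0.09132487]), 'wrist_force': array([-0.24104688, -0.40086309, -0.46805829]), 'wrist_torque': array([-0.0094244 ,  0.0134058 ,  0.00905998]), 'finger_gap': 1.0008666149070393}
scene 371.2551104554714 371.2551104554714 314.41939894341283 194.88492203692948
[[-0.6351  0.6383 -0.435   0.8247]
 [ 0.7724  0.5227 -0.3608  0.2364]
 [-0.0029 -0.5651 -0.825   0.6053]
 [ 0.      0.      0.      1.    ]]
top 494.34843787985466 494.34843787985466 317.11729156003344 193.86213944662902
[[-5.6600e-02 -9.7800e-01  2.0090e-01  3.1240e-01]
 [-9.9840e-01  5.5400e-02 -1.1900e-02 -8.8000e-03]
 [ 5.0000e-04 -2.0130e-01 -9.7950e-01  1.0459e+00]
 [ 0.0000e+00  0.0000e+00  0.0000e+00  1.0000e+00]]
```

View pics/scene0.png

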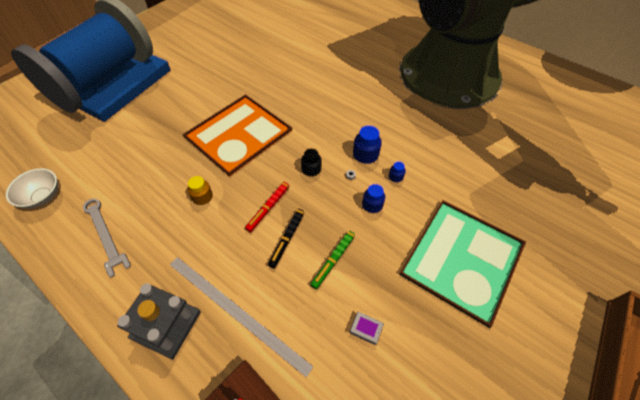

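View pics/top0.png

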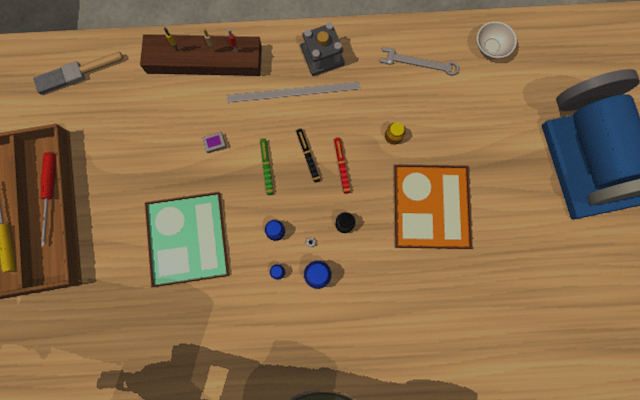

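```bash
cat > h.py <<'E'
import cv2,numpy as np
from plant import readout, eyes, bot
from scipy.spatial.transform import Rotation as R
def cast(cam,uv,z):
    p=eyes.camera_params(cam);uv=np.atleast_2d(np.asarray(uv,float))
    d=np.c_[(uv[:,0]-p["cx"])/p["fx"],(uv[:,1]-p["cy"])/p["fy"],np.ones(len(uv))]@p["pose"][:3,:3].T
    o=p["pose"][:3,3]; return o+d*((z-o[2])/d[:,2])[:,None]
def proj(cam,P):
    p=eyes.camera_params(cam);P=np.atleast_2d(P)
    c=(P-p["pose"][:3,3])@p["pose"][:3,:3]
    return np.c_[c[:,0]/c[:,2]*p["fx"]+p["cx"],c[:,1]/c[:,2]*p["fy"]+p["cy"]]
E
python3 - <<'E'
import cv2,numpy as np
im=cv2.imread('pics/top0.png')
cv2.imwrite('pics/z1.png',cv2.resize(im[120:300,140:360],None,fx=3.3,fy=3.3,interpolation=cv2.INTER_CUBIC))
cv2.imwrite('pics/z2.png',cv2.resize(im[110:260,290:480],None,fx=4,fy=4,interpolation=cv2.INTER_CUBIC))
E
```

```text
(no output)
```

View pics/z1.png

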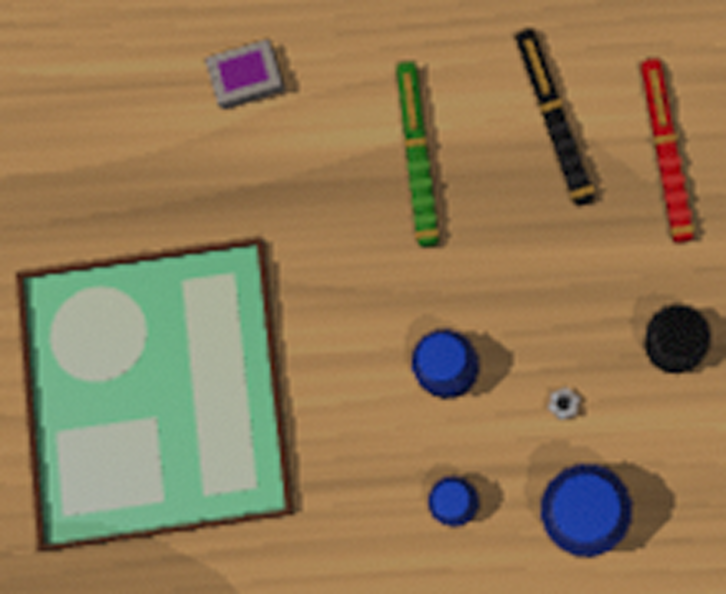

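View pics/z2.png

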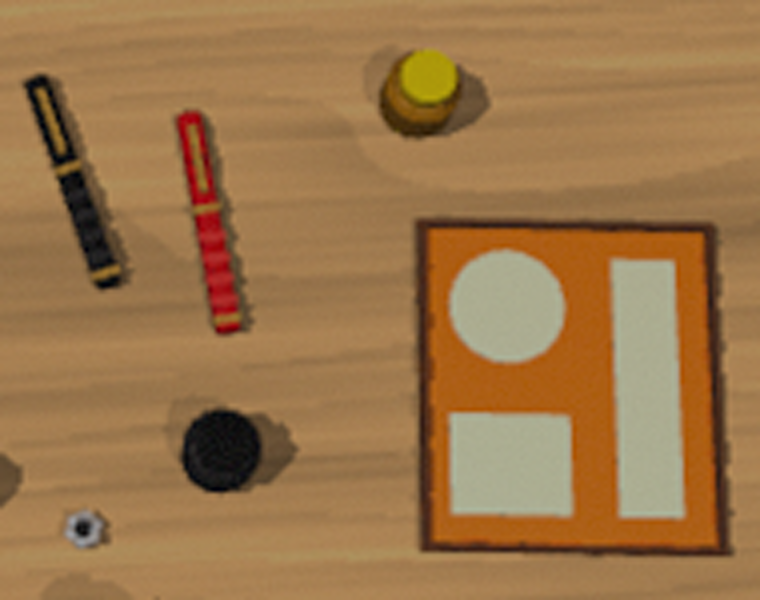

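```bash
cat > meas.py <<'E'
from h import *
def blobs(m,amin=20):
    n,l,s,c=cv2.connectedComponentsWithStats(m.astype(np.uint8)); return [(s[i],c[i],l==i) for i in range(1,n) if s[i][4]>=amin]
def rect(mask,cam,z):
    ys,xs=np.nonzero(mask); P=cast(cam,np.c_[xs,ys],z)[:,:2]
    (c,s,a)=cv2.minAreaRect((P*1000).astype(np.float32)); b=cv2.boxPoints((c,s,a)); e=b[1]-b[0]; f=b[2]-b[1]
    L=e if np.hypot(*e)>np.hypot(*f) else f
    yaw=np.degrees(np.arctan2(L[1],L[0])); yaw=(yaw+90)%180-90
    return np.round(c,1),np.round(sorted(s)[::-1],1),round(yaw,1),np.round(P.mean(0)*1000,1)
E
python3 - <<'E'
from meas import *
im=cv2.imread('pics/top0.png'); hsv=cv2.cvtColor(im,cv2.COLOR_BGR2HSV); H,S,V=cv2.split(hsv); k=np.ones((5,5),np.uint8)
def show(n,m,z,amin=20):
    for s,c,mm in blobs(m,amin): print(n,np.round(c,1),s[4],*rect(mm,'top',z))
print('hsv mint pad',hsv[222,170],'orange pad',hsv[187,417],'wood',hsv[200,350],'bluetop',hsv[229,274],hsv[238,276],'yel',hsv[129,397])
pad=(S<70)&(V>140); pad[:, :130]=0; pad[:150]=0; pad[:,480:]=0; pad[300:]=0
show('pad',pad,.004,300)
show('mint',((H>65)&(H<90)&(S>70)&(V>60)),.004,500)
show('green',cv2.morphologyEx(((H>48)&(H<72)&(S>150)).astype(np.uint8),cv2.MORPH_CLOSE,k),.010,60)
r=cv2.morphologyEx((((H<5)|(H>174))&(S>180)&(V>90)).astype(np.uint8),cv2.MORPH_CLOSE,k); show('red',r,.010,60)
show('black',cv2.morphologyEx(((V<60)).astype(np.uint8)[100:260,280:380],cv2.MORPH_OPEN,np.ones((2,2))),.010,60)
show('purple',(H>135)&(H<165)&(S>100),.016)
show('bluetop',(H>105)&(H<125)&(S>150)&(V>150),.048)
show('blueall',(H>105)&(H<125)&(S>150)&(V>60),.03)
show('yeltop',(H>25)&(H<33)&(S>180)&(V>150),.048)
E
```

```text
hsv mint pad [ 39  28 176] orange pad [ 31  42 172] wood [ 16 130 163] bluetop [113 210 158] [115 205  91] yel [ 26 240 171]
pad [416.3 186.2] 600 [ 531.4 -236.6] [58.6 57.5] 86.8 [ 530.9 -236.3]
pad [451.5 206.9] 972 [ 483.1 -307.3] [137.5  32.9] -4.2 [ 481.6 -306.9]
pad [205.9 236.3] 1117 [449.3 218.5] [141.1  35.7] 5.2 [448.1 218.4]
pad [169.2 220.9] 688 [485.1 295.6] [62.2 60.1] 86.8 [485.3 296. ]
pad [417.3 225.5] 724 [ 445.8 -230.5] [61.8 52.1] 84.5 [ 445.6 -229.9]
pad [172.8 261.1] 850 [400.  288.3] [66.  55.8] -85.1 [399.8 288.3]
mint [185.7 238. ] 3113 [446.  260.9] [171.2 151.3] 5.1 [447.2 261. ]
green [266.1 166.7] 307 [592.3  85.8] [124.2  12.5] 5.0 [591.1  85.5]
red [341.6 165.2] 335 [586.  -77.7] [123.3  13.6] 6.7 [585.2 -77.9]
red [ 46.3 174.6] 441 [600.7 559.1] [100.2  21.8] -1.5 [600.3 559.1]
black [32.1 65.7] 154 [856.7 604.5] [62.1 13.9] 19.8 [856.3 604.7]
black [ 65.9 123.4] 319 [714.4 522.1] [45.5 39.5] 2.4 [714.4 522.2]
purple [213.1 141.2] 121 [652.9 197.9] [28.6 20.3] -73.8 [653.1 197.8]
bluetop [273.1 228. ] 137 [451.4  72.6] [24.6 24.4] -2.4 [451.4  72.5]
bluetop [317.1 273.8] 285 [354.2 -11.4] [35.9 35.5] 86.8 [354.5 -11.7]
bluetop [275.9 271.2] 72 [364.7  70. ] [16.1 15.8] 86.8 [364.4  70.1]
blueall [613.  136.8] 3395 [ 608.  -665.7] [183.1 131.4] 7.7 [ 610.2 -663.3]
blueall [577.  170.8] 2372 [ 556.2 -605. ] [216.5 153.6] 8.7 [ 540.1 -573.4]
blueall [273.2 229.8] 249 [449.8  74.2] [37.6 33.1] -2.4 [450.2  73.7]
blueall [316.2 274.5] 497 [355.1  -9.5] [52.2 48.7] -3.2 [353.9  -9.8]
blueall [276.2 271.7] 139 [364.6  71.4] [26.2 24.4] -2.4 [364.2  71.1]
yeltop [396.9 128.6] 125 [ 648.6 -197.9] [25.4 24.7] 85.0 [ 648.4 -197.6]
yeltop [  2.2 260.4] 33 [417.4 617.8] [41.4  4.4] 11.0 [416.7 617. ]
```

```bash
cat >> h.py <<'E'
def go(x,y,zt,jaw=None):
    """TCP target mm; jaw axis yaw deg (mod 180). Prints turn first, then shift in turned axes (cm)."""
    s=readout.sense(); q=s["tcp_rot"]; M=R.from_quat([q[1],q[2],q[3],q[0]])
    ax=M.as_matrix(); cur=np.degrees(np.arctan2(ax[1,1],ax[0,1])); t=0
    if jaw is not None:
        t=-((jaw-cur+90)%180-90)
    M2=M*R.from_rotvec([np.radians(t),0,0])
    d=np.array([x,y,zt])-1000*s["ee_pos"]
    print('t',round(s["clock"],2),'pos',np.round(1000*s["ee_pos"],1),'jaw',round(cur,1),'tilt',round(np.degrees(np.arccos(-ax[2,0])),2),'gap',round(s["finger_gap"],3),'F',np.round(s["wrist_force"],1))
    print('  turn',round(t,1),' d[xyz]cm',np.round(M2.inv().apply(d)/10,2))
E
python3 - <<'E'
from meas import *
im=cv2.imread('pics/top0.png'); hsv=cv2.cvtColor(im,cv2.COLOR_BGR2HSV); H,S,V=cv2.split(hsv)
m=(V<62); m[:120]=0;m[240:]=0;m[:,:285]=0;m[:,365:]=0
for s,c,mm in blobs(m,30): print('black',np.round(c,1),s[4],*rect(mm,'top',.010 if c[1]<200 else .04))
im=cv2.imread('pics/scene0.png'); hsv=cv2.cvtColor(im,cv2.COLOR_BGR2HSV); H,S,V=cv2.split(hsv)
k=np.ones((5,5),np.uint8)
def show(n,m,z,amin=20):
    for s,c,mm in blobs(m,amin): print('scene',n,np.round(c,1),s[4],*rect(mm,'scene',z))
show('green',cv2.morphologyEx(((H>48)&(H<72)&(S>150)).astype(np.uint8),cv2.MORPH_CLOSE,k),.010,60)
show('red',cv2.morphologyEx((((H<5)|(H>174))&(S>180)&(V>90)).astype(np.uint8),cv2.MORPH_CLOSE,k),.010,60)
show('purple',(H>135)&(H<165)&(S>100),.016)
show('pad',(S<70)&(V>140),.004,200)
p=[[449,73,48],[648.5,-197.8,48]]; print(proj('scene',np.array(p)/1000))
go(585.5,-77.8,180,96.7)
E
python3 - <<'E'
import cv2
im=cv2.imread('pics/scene0.png');cv2.imwrite('pics/z3.png',cv2.resize(im[140:300,170:410],None,fx=3.3,fy=3.3,interpolation=cv2.INTER_CUBIC))
E
```

```text
black [302.1 139.7] 90 [647.8   4.5] [50.5 13.5] 16.2 [647.6   4.6]
black [311.1 164.8] 157 [590.2 -12.1] [55.1 14.1] 16.3 [589.7 -12.1]
black [344.9 222.3] 320 [455.6 -74.8] [39.5 37. ] -3.7 [455.9 -74.7]
scene green [333.7 258. ] 348 [596.8  86.5] [116.1  13.4] 4.7 [591.5  86.6]
scene red [268.  205.7] 341 [590.4 -77. ] [117.1  16.8] 6.1 [585.2 -76.6]
scene purple [366.7 326.5] 266 [653.2 198. ] [29.3 21. ] -75.9 [653.3 198. ]
scene pad [224.5 123.5] 542 [ 482.  -308.1] [136.   28.9] -4.3 [ 484.6 -308.3]
scene pad [261.9 129.4] 434 [ 444.3 -230.4] [59.9 49.9] 85.8 [ 444.7 -230.1]
scene pad [231.7 150.5] 435 [ 530.6 -237.2] [57.8 53.7] -50.7 [ 530.6 -236.8]
scene pad [ 30.8 187.3] 1373 [ 850.6 -477.7] [92.7 90.5] 89.5 [ 851.9 -476.5]
scene pad [105.5 239.2] 735 [ 820.9 -273.2] [178.4  35.5] 75.6 [ 823.3 -260. ]
scene pad [439.9 247.4] 1390 [449.  218.7] [141.5  34.9] 5.1 [452.3 219.2]
scene pad [489.6 249. ] 1019 [399.5 288.5] [65.  55.4] -85.0 [400.  289.1]
scene pad [243.4 317.8] 1862 [764.6  20.2] [296.4  16.5] -87.2 [764.1  32.8]
scene pad [471.8 287.5] 1064 [485.3 296.1] [61.6 60.7] -50.6 [485.6 296.6]
scene pad [ 22.9 303.9] 331 [ 978.4 -259.3] [58.2 39.1] -84.4 [ 977.3 -258.6]
scene pad [366.6 327.5] 273 [650.  197.4] [42.7 32.3] -74.4 [651.2 197.9]
[[376.45780871 189.30280477]
 [195.56553014 181.77443463]]
t 0.1 pos [140.2 531.7 303.4] jaw 75.2 tilt 0.06 gap 0.998 F [ 0.4 -0.1  0.3]
  turn -21.5  d[xyz]cm [ 12.38 -65.72  37.12]
```

View pics/z3.png

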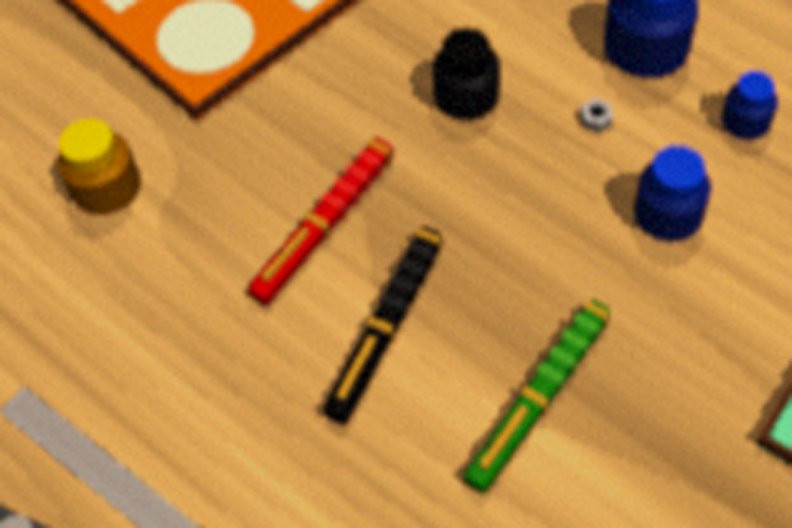

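Run:
```python
from h import *
go(653,198,150,105.3)
```

```text
t 0.1 pos [140.2 531.7 303.4] jaw 75.2 tilt 0.06 gap 0.998 F [ 0.4 -0.1  0.3]
  turn -30.1  d[xyz]cm [ 15.35 -45.71  40.67]
```

```bash
python3 -m creep '[{"turn":-10},{"turn":-10},{"turn":-10},{"dx":1,"dy":-4,"dz":3.6},{"dx":1,"dy":-4,"dz":3.6},{"dx":1,"dy":-4,"dz":3.6},{"dx":1,"dy":-4,"dz":3.6},{"dx":1,"dy":-4,"dz":3.6}]' 0.75
python3 - <<'E'
from h import *
go(653,198,150,105.3)
E
```

```text
t 0.1 pos [140.2 531.7 303.4] jaw 75.2 tilt 0.06 gap 0.998 F [ 0.4 -0.1  0.3]
  turn -30.1  d[xyz]cm [ 15.35 -45.71  40.67]validation failed for argument at $[0]...
```

```bash
python3 -m creep '[{"dx":0,"dy":0,"dz":0,"turn":-10},{"dx":0,"dy":0,"dz":0,"turn":-10},{"dx":0,"dy":0,"dz":0,"turn":-10},{"dx":1,"dy":-4,"dz":3.6,"turn":0},{"dx":1,"dy":-4,"dz":3.6,"turn":0},{"dx":1,"dy":-4,"dz":3.6,"turn":0},{"dx":1,"dy":-4,"dz":3.6,"turn":0},{"dx":1,"dy":-4,"dz":3.6,"turn":0}]' 0.75
python3 - <<'E'
from h import *
go(653,198,150,105.3)
E
```

```text
clock: 1.1
ee_pos: [0.3677, 0.3849, 0.2534]
tcp_rot: [0.701, -0.094, 0.701, 0.094]
wrist_force: [0.4, 0.1, 0.7]
finger_gap: 0.755
t 1.1 pos [367.7 384.9 253.4] jaw 105.2 tilt 0.02 gap 0.755 F [0.4 0.1 0.7]
  turn -0.1  d[xyz]cm [ 10.34 -25.56  22.59]
```

```bash
python3 -m creep '[{"dx":1.7,"dy":-4.26,"dz":3.76,"turn":0},{"dx":1.7,"dy":-4.26,"dz":3.76,"turn":0},{"dx":1.7,"dy":-4.26,"dz":3.76,"turn":0},{"dx":1.7,"dy":-4.26,"dz":3.76,"turn":0},{"dx":1.7,"dy":-4.26,"dz":3.76,"turn":0},{"dx":1.7,"dy":-4.26,"dz":3.76,"turn":0},{"dx":0,"dy":0,"dz":0,"turn":0},{"dx":0,"dy":0,"dz":0,"turn":0}]' 0.75
python3 - <<'E'
from h import *
go(653,198,75,105.3)
cv2.imwrite('pics/a1.png',cv2.resize(eyes.read_camera('scene')[200:400,240:500],None,fx=2.5,fy=2.5))
E
```

```text
clock: 2.1
ee_pos: [0.6509, 0.1989, 0.1514]
tcp_rot: [0.701, -0.094, 0.701, 0.094]
wrist_force: [0.1, -0.5, 1.3]
finger_gap: 0.752
t 2.1 pos [650.9 198.9 151.4] jaw 105.2 tilt 0.06 gap 0.752 F [ 0.1 -0.5  1.3]
  turn -0.1  d[xyz]cm [ 7.64 -0.14  0.19]
```

View pics/a1.png

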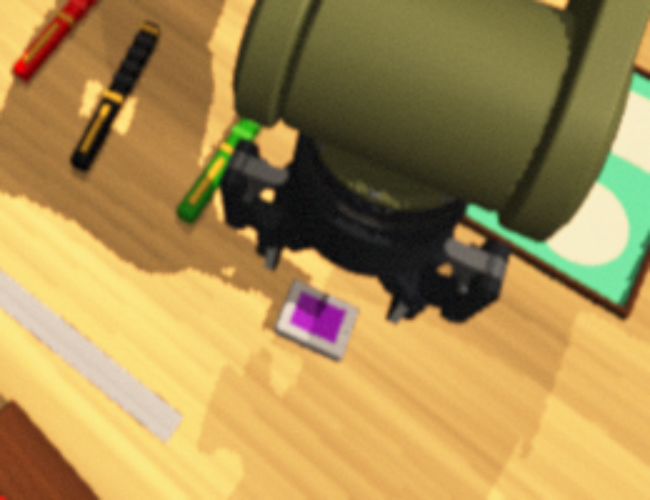

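The fingers (crop about (270,260) and (395,315)) stand either side of the tin; I descend and grip.

```bash
python3 -m creep '[{"dx":2.5,"dy":-0.1,"dz":0.1,"turn":0},{"dx":2.5,"dy":0,"dz":0,"turn":0},{"dx":2,"dy":0,"dz":0,"turn":0},{"dx":0.6,"dy":0,"dz":0,"turn":0},{"dx":0,"dy":0,"dz":0,"turn":0},{"dx":0,"dy":0,"dz":0,"turn":0},{"dx":0,"dy":0,"dz":0,"turn":0},{"dx":0,"dy":0,"dz":0,"turn":0}]' 0.75
python3 -m creep '[{"dx":0,"dy":0,"dz":0,"turn":0},{"dx":0,"dy":0,"dz":0,"turn":0},{"dx":0,"dy":0,"dz":0,"turn":0},{"dx":0,"dy":0,"dz":0,"turn":0},{"dx":0,"dy":0,"dz":0,"turn":0},{"dx":0,"dy":0,"dz":0,"turn":0},{"dx":0,"dy":0,"dz":0,"turn":0},{"dx":0,"dy":0,"dz":0,"turn":0}]' 0
python3 - <<'E'
from h import *
go(399.9,288.4,130,95.1)
E
```

```text
clock: 3.15
ee_pos: [0.6526, 0.1981, 0.0763]
tcp_rot: [0.701, -0.094, 0.701, 0.094]
wrist_force: [0.9, -0.7, -0.0]
finger_gap: 0.749
clock: 4.15
ee_pos: [0.6527, 0.1981, 0.0764]
tcp_rot: [0.701, -0.094, 0.701, 0.094]
wrist_force: [-0.3, 0.0, 5.6]
finger_gap: 0.497
t 4.15 pos [652.7 198.1  76.4] jaw 105.2 tilt 0.05 gap 0.497 F [-0.3  0.   5.6]
  turn 10.1  d[xyz]cm [ -5.38  11.25 -24.38]
```

```bash
python3 -m creep '[{"dx":-4,"dy":0,"dz":0,"turn":0},{"dx":-1.4,"dy":0,"dz":0,"turn":10.1},{"dx":0,"dy":2.25,"dz":-4.88,"turn":0},{"dx":0,"dy":2.25,"dz":-4.88,"turn":0},{"dx":0,"dy":2.25,"dz":-4.88,"turn":0},{"dx":0,"dy":2.25,"dz":-4.88,"turn":0},{"dx":0,"dy":2.25,"dz":-4.88,"turn":0},{"dx":0,"dy":0,"dz":0,"turn":0}]' 0
python3 -m creep '[{"dx":0,"dy":0,"dz":0,"turn":0},{"dx":0,"dy":0,"dz":0,"turn":0},{"dx":0,"dy":0,"dz":0,"turn":0},{"dx":0,"dy":0,"dz":0,"turn":0},{"dx":0,"dy":0,"dz":0,"turn":0},{"dx":0,"dy":0,"dz":0,"turn":0},{"dx":0,"dy":0,"dz":0,"turn":0},{"dx":0,"dy":0,"dz":0,"turn":0}]'
python3 - <<'E'
from h import *
go(399.9,288.4,81.5,95.1)
cv2.imwrite('pics/a2.png',cv2.resize(eyes.read_camera('scene')[150:350,340:600],None,fx=2.5,fy=2.5))
E
```

```text
clock: 5.15
ee_pos: [0.3968, 0.2891, 0.1298]
tcp_rot: [0.706, -0.033, 0.707, 0.033]
wrist_force: [0.6, -0.7, -0.5]
finger_gap: 0.495
clock: 6.15
ee_pos: [0.3994, 0.2883, 0.1299]
tcp_rot: [0.706, -0.032, 0.706, 0.032]
wrist_force: [0.2, 0.9, -1.3]
finger_gap: 0.496
t 6.15 pos [399.4 288.3 129.9] jaw 95.1 tilt 0.0 gap 0.496 F [ 0.2  0.9 -1.3]
  turn 0.0  d[xyz]cm [4.84 0.01 0.05]
```

View pics/a2.png

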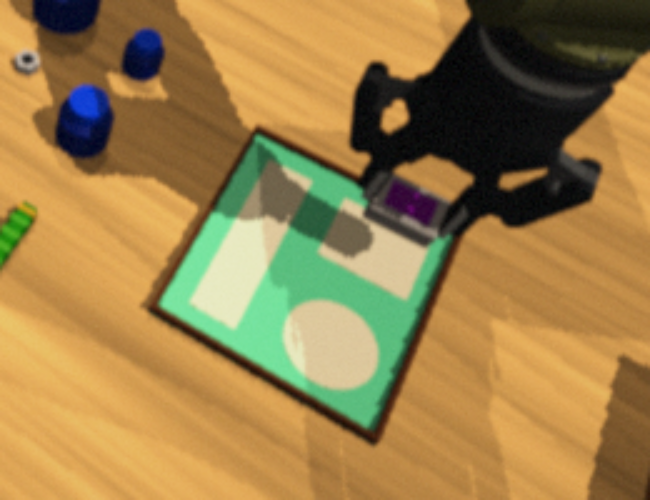

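The tin is held level at crop (410,205), above its pad. Lower, release, lift.

```bash
python3 -m creep '[{"dx":2,"dy":0,"dz":0,"turn":0},{"dx":2,"dy":0,"dz":0,"turn":0},{"dx":0.6,"dy":0,"dz":0,"turn":0},{"dx":0.3,"dy":0,"dz":0,"turn":0},{"dx":0,"dy":0,"dz":0,"turn":0},{"dx":0,"dy":0,"dz":0,"turn":0},{"dx":0,"dy":0,"dz":0,"turn":0},{"dx":0,"dy":0,"dz":0,"turn":0}]'
python3 -m creep '[{"dx":0,"dy":0,"dz":0,"turn":0},{"dx":0,"dy":0,"dz":0,"turn":0},{"dx":0,"dy":0,"dz":0,"turn":0},{"dx":0,"dy":0,"dz":0,"turn":0},{"dx":-1,"dy":0,"dz":0,"turn":0},{"dx":-3,"dy":0,"dz":0,"turn":0},{"dx":-4,"dy":0,"dz":0,"turn":0},{"dx":-3,"dy":0,"dz":0,"turn":0}]' 0.62
python3 - <<'E'
from h import *
go(450.3,73.2,180,95.1)
E
```

```text
clock: 7.2
ee_pos: [0.3995, 0.2883, 0.081]
tcp_rot: [0.706, -0.032, 0.706, 0.032]
wrist_force: [-0.0, -0.3, -1.2]
finger_gap: 0.492
clock: 8.2
ee_pos: [0.3995, 0.2884, 0.1932]
tcp_rot: [0.707, -0.031, 0.706, 0.032]
wrist_force: [0.2, -0.4, 1.0]
finger_gap: 0.619
t 8.2 pos [399.5 288.4 193.2] jaw 95.1 tilt 0.09 gap 0.619 F [ 0.2 -0.4  1. ]
  turn 0.0  d[xyz]cm [  1.31 -21.88   3.15]
```

```bash
python3 -m creep '[{"dx":0,"dy":-5.5,"dz":0.8,"turn":0},{"dx":0,"dy":-5.5,"dz":0.8,"turn":0},{"dx":0.3,"dy":-5.5,"dz":0.8,"turn":0},{"dx":1,"dy":-5.4,"dz":0.75,"turn":0},{"dx":0,"dy":0,"dz":0,"turn":0},{"dx":0,"dy":0,"dz":0,"turn":0},{"dx":0,"dy":0,"dz":0,"turn":0},{"dx":0,"dy":0,"dz":0,"turn":0}]' 0.8
python3 - <<'E'
from h import *
go(450.3,73.2,82,95.1)
cv2.imwrite('pics/a3.png',cv2.resize(eyes.read_camera('scene')[120:320,290:550],None,fx=2.5,fy=2.5))
E
```

```text
clock: 9.2
ee_pos: [0.4503, 0.0738, 0.1781]
tcp_rot: [0.706, -0.032, 0.706, 0.032]
wrist_force: [-0.5, 0.3, 0.5]
finger_gap: 0.799
t 9.2 pos [450.3  73.8 178.1] jaw 95.2 tilt 0.02 gap 0.799 F [-0.5  0.3  0.5]
  turn 0.1  d[xyz]cm [ 9.61 -0.06 -0.  ]
```

View pics/a3.png

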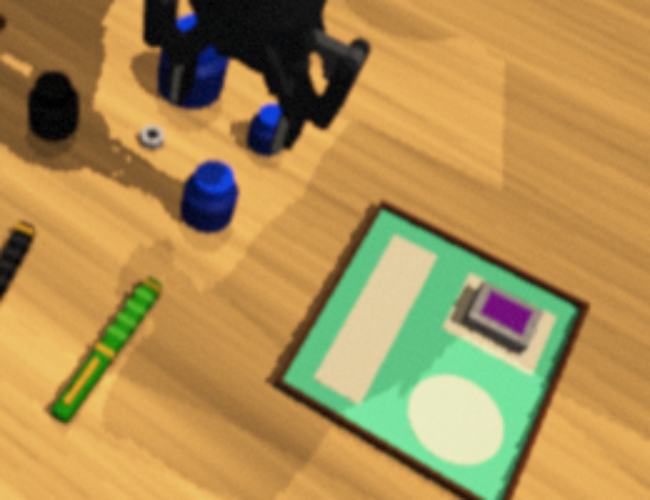

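The tin sits square in the middle of its pad (crop (505,315)); the gripper is over the blue bottle (crop (210,195)).

```bash
python3 -m creep '[{"dx":4,"dy":0,"dz":0,"turn":0},{"dx":3,"dy":0,"dz":0,"turn":0},{"dx":2,"dy":0,"dz":0,"turn":0},{"dx":0.6,"dy":0,"dz":0,"turn":0},{"dx":0,"dy":0,"dz":0,"turn":0},{"dx":0,"dy":0,"dz":0,"turn":0},{"dx":0,"dy":0,"dz":0,"turn":0},{"dx":0,"dy":0,"dz":0,"turn":0}]'
python3 -m creep '[{"dx":0,"dy":0,"dz":0,"turn":0},{"dx":0,"dy":0,"dz":0,"turn":0},{"dx":0,"dy":0,"dz":0,"turn":0},{"dx":0,"dy":0,"dz":0,"turn":0},{"dx":0,"dy":0,"dz":0,"turn":0},{"dx":0,"dy":0,"dz":0,"turn":0},{"dx":0,"dy":0,"dz":0,"turn":0},{"dx":0,"dy":0,"dz":0,"turn":0}]' 0
python3 - <<'E'
from h import *
go(531,-236.6,190,95.1)
cv2.imwrite('pics/a4.png',cv2.resize(eyes.read_camera('scene')[120:320,290:550],None,fx=2.5,fy=2.5))
E
```

```text
clock: 10.25
ee_pos: [0.4505, 0.073, 0.0822]
tcp_rot: [0.707, -0.032, 0.706, 0.032]
wrist_force: [-0.3, 0.4, 0.7]
finger_gap: 0.801
clock: 11.25
ee_pos: [0.4504, 0.073, 0.0823]
tcp_rot: [0.706, -0.032, 0.706, 0.032]
wrist_force: [-2.8, 0.2, 8.8]
finger_gap: 0.468
t 11.25 pos [450.4  73.   82.3] jaw 95.1 tilt 0.01 gap 0.468 F [-2.8  0.2  8.8]
  turn 0.0  d[xyz]cm [-10.77 -31.55   5.27]
```

View pics/a4.png

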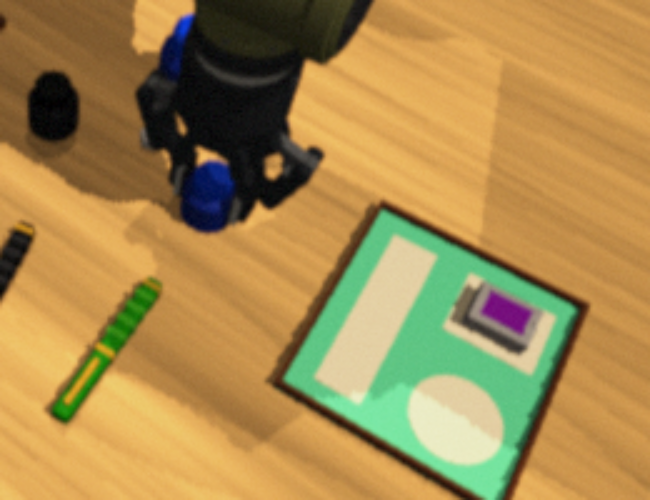

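The blue bottle is upright between the fingers. Lift and carry.

```bash
python3 -m creep '[{"dx":-4.8,"dy":0,"dz":0,"turn":0},{"dx":-5,"dy":0,"dz":0,"turn":0},{"dx":-1,"dy":-3.5,"dz":0.6,"turn":0},{"dx":0,"dy":-5.4,"dz":0.9,"turn":0},{"dx":0,"dy":-5.4,"dz":0.9,"turn":0},{"dx":0,"dy":-5.4,"dz":0.9,"turn":0},{"dx":0,"dy":-5.4,"dz":0.9,"turn":0},{"dx":0,"dy":-4.5,"dz":0.8,"turn":0}]'
python3 -m creep '[{"dx":2,"dy":-2,"dz":0.3,"turn":0},{"dx":2,"dy":0,"dz":0,"turn":0},{"dx":2,"dy":0,"dz":0,"turn":0},{"dx":0,"dy":0,"dz":0,"turn":0},{"dx":0,"dy":0,"dz":0,"turn":0},{"dx":0,"dy":0,"dz":0,"turn":0},{"dx":0,"dy":0,"dz":0,"turn":0},{"dx":0,"dy":0,"dz":0,"turn":0}]'
python3 - <<'E'
from h import *
go(531,-236.6,87,95.1)
cv2.imwrite('pics/a5.png',cv2.resize(eyes.read_camera('scene')[50:250,150:410],None,fx=2.5,fy=2.5))
E
```

```text
clock: 12.3
ee_pos: [0.5267, -0.2194, 0.1897]
tcp_rot: [0.706, -0.031, 0.706, 0.031]
wrist_force: [0.1, 0.1, -0.6]
finger_gap: 0.464
clock: 13.3
ee_pos: [0.5315, -0.237, 0.1302]
tcp_rot: [0.707, -0.032, 0.706, 0.032]
wrist_force: [-0.2, 0.9, 0.1]
finger_gap: 0.468
t 13.3 pos [ 531.5 -237.   130.2] jaw 95.1 tilt 0.03 gap 0.468 F [-0.2  0.9  0.1]
  turn 0.0  d[xyz]cm [ 4.32  0.05 -0.04]
```

View pics/a5.png

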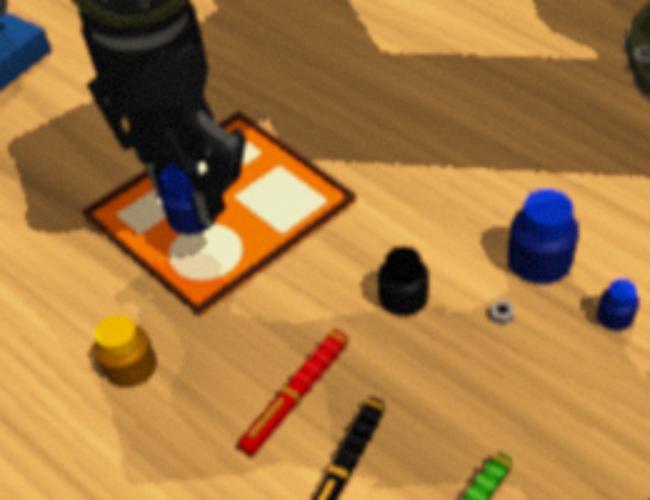

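The blue bottle hangs upright (its lean in the picture matches the yellow one's), over the round pad. Lower and release.

```bash
python3 -m creep '[{"dx":2,"dy":0,"dz":0,"turn":0},{"dx":1.5,"dy":0,"dz":0,"turn":0},{"dx":0.5,"dy":0,"dz":0,"turn":0},{"dx":0.35,"dy":0,"dz":0,"turn":0},{"dx":0,"dy":0,"dz":0,"turn":0},{"dx":0,"dy":0,"dz":0,"turn":0},{"dx":0,"dy":0,"dz":0,"turn":0},{"dx":0,"dy":0,"dz":0,"turn":0}]'
python3 -m creep '[{"dx":0,"dy":0,"dz":0,"turn":0},{"dx":0,"dy":0,"dz":0,"turn":0},{"dx":0,"dy":0,"dz":0,"turn":0},{"dx":0,"dy":0,"dz":0,"turn":0},{"dx":-1,"dy":0,"dz":0,"turn":0},{"dx":-3,"dy":0,"dz":0,"turn":0},{"dx":-4,"dy":0,"dz":0,"turn":0},{"dx":-4,"dy":0,"dz":0,"turn":0}]' 0.65
python3 - <<'E'
from h import *
go(648.5,-197.8,180,95.1)
E
```

```text
clock: 14.35
ee_pos: [0.5314, -0.237, 0.0865]
tcp_rot: [0.706, -0.032, 0.706, 0.032]
wrist_force: [-0.2, 0.3, 0.2]
finger_gap: 0.466
clock: 15.35
ee_pos: [0.5313, -0.237, 0.2084]
tcp_rot: [0.707, -0.032, 0.706, 0.032]
wrist_force: [0.2, -0.5, 0.2]
finger_gap: 0.651
t 15.35 pos [ 531.3 -237.   208.4] jaw 95.1 tilt 0.03 gap 0.651 F [ 0.2 -0.5  0.2]
  turn 0.0  d[xyz]cm [ 2.84  2.86 12.02]
```

```bash
python3 -m creep '[{"dx":0,"dy":1,"dz":4,"turn":0},{"dx":0,"dy":1,"dz":4,"turn":0},{"dx":2.8,"dy":0.86,"dz":4.02,"turn":0},{"dx":0,"dy":0,"dz":0,"turn":0},{"dx":0,"dy":0,"dz":0,"turn":0},{"dx":0,"dy":0,"dz":0,"turn":0},{"dx":0,"dy":0,"dz":0,"turn":0},{"dx":0,"dy":0,"dz":0,"turn":0}]' 0.8
python3 - <<'E'
from h import *
go(648.5,-197.8,82,95.1)
cv2.imwrite('pics/a6.png',cv2.resize(eyes.read_camera('scene')[50:250,150:410],None,fx=2.5,fy=2.5))
E
```

```text
clock: 16.35
ee_pos: [0.6484, -0.198, 0.179]
tcp_rot: [0.707, -0.032, 0.706, 0.031]
wrist_force: [0.5, 1.3, 0.5]
finger_gap: 0.799
t 16.35 pos [ 648.4 -198.   179. ] jaw 95.1 tilt 0.04 gap 0.799 F [0.5 1.3 0.5]
  turn 0.0  d[xyz]cm [9.7  0.03 0.  ]
```

View pics/a6.png

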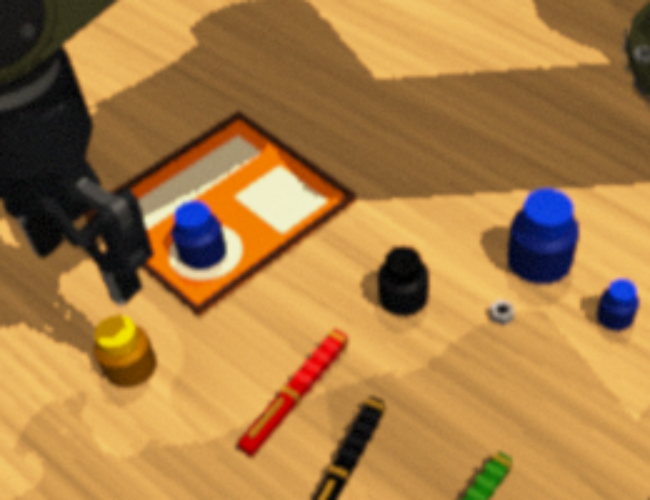

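Blue stands on the round pad (crop (200,240)). Now the yellow bottle (crop (125,350)).

```bash
python3 -m creep '[{"dx":4,"dy":0,"dz":0,"turn":0},{"dx":3,"dy":0,"dz":0,"turn":0},{"dx":2,"dy":0,"dz":0,"turn":0},{"dx":0.7,"dy":0,"dz":0,"turn":0},{"dx":0,"dy":0,"dz":0,"turn":0},{"dx":0,"dy":0,"dz":0,"turn":0},{"dx":0,"dy":0,"dz":0,"turn":0},{"dx":0,"dy":0,"dz":0,"turn":0}]'
python3 -m creep '[{"dx":0,"dy":0,"dz":0,"turn":0},{"dx":0,"dy":0,"dz":0,"turn":0},{"dx":0,"dy":0,"dz":0,"turn":0},{"dx":0,"dy":0,"dz":0,"turn":0},{"dx":0,"dy":0,"dz":0,"turn":0},{"dx":0,"dy":0,"dz":0,"turn":0},{"dx":0,"dy":0,"dz":0,"turn":0},{"dx":0,"dy":0,"dz":0,"turn":0}]' 0
python3 - <<'E'
from h import *
go(485.3,295.9,190,95.1)
cv2.imwrite('pics/a7.png',cv2.resize(eyes.read_camera('scene')[50:250,150:410],None,fx=2.5,fy=2.5))
E
```

```text
clock: 17.4
ee_pos: [0.6487, -0.1978, 0.0818]
tcp_rot: [0.707, -0.032, 0.706, 0.032]
wrist_force: [-0.5, 0.7, 0.9]
finger_gap: 0.799
clock: 18.4
ee_pos: [0.6488, -0.1979, 0.0819]
tcp_rot: [0.707, -0.032, 0.706, 0.032]
wrist_force: [-0.5, 0.8, 5.3]
finger_gap: 0.469
t 18.4 pos [ 648.8 -197.9   81.9] jaw 95.1 tilt 0.05 gap 0.469 F [-0.5  0.8  5.3]
  turn 0.0  d[xyz]cm [-10.84  50.63 -11.89]
```

View pics/a7.png

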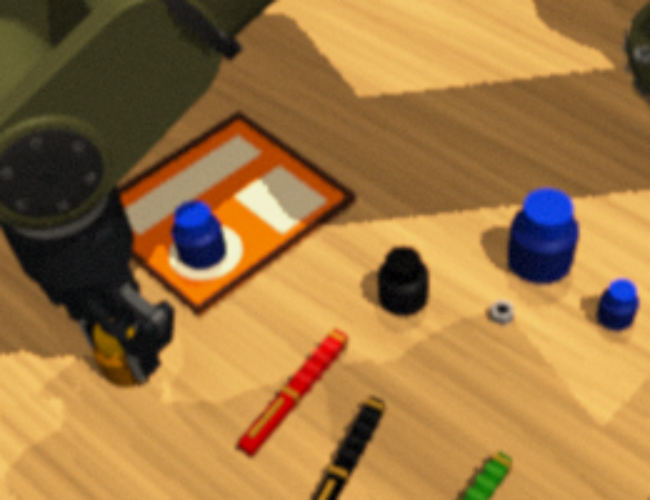

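Yellow is gripped upright. Lift and carry to the mint tray.

```bash
python3 -m creep '[{"dx":-4.8,"dy":0,"dz":0,"turn":0},{"dx":-5,"dy":1,"dz":-0.2,"turn":0},{"dx":-1,"dy":4,"dz":-1,"turn":0},{"dx":0,"dy":5.2,"dz":-1.2,"turn":0},{"dx":0,"dy":5.2,"dz":-1.2,"turn":0},{"dx":0,"dy":5.2,"dz":-1.2,"turn":0},{"dx":0,"dy":5.2,"dz":-1.2,"turn":0},{"dx":0,"dy":5.2,"dz":-1.2,"turn":0}]'
python3 -m creep '[{"dx":0,"dy":5.2,"dz":-1.2,"turn":0},{"dx":0,"dy":5.2,"dz":-1.2,"turn":0},{"dx":0,"dy":5.2,"dz":-1.2,"turn":0},{"dx":0,"dy":3,"dz":-0.8,"turn":0},{"dx":2,"dy":1,"dz":-0.3,"turn":0},{"dx":2,"dy":0,"dz":0,"turn":0},{"dx":2,"dy":0,"dz":0,"turn":0},{"dx":0,"dy":0,"dz":0,"turn":0}]'
python3 -m creep '[{"dx":0,"dy":0,"dz":0,"turn":0},{"dx":0,"dy":0,"dz":0,"turn":0},{"dx":0,"dy":0,"dz":0,"turn":0},{"dx":0,"dy":0,"dz":0,"turn":0},{"dx":0,"dy":0,"dz":0,"turn":0},{"dx":0,"dy":0,"dz":0,"turn":0},{"dx":0,"dy":0,"dz":0,"turn":0},{"dx":0,"dy":0,"dz":0,"turn":0}]'
python3 - <<'E'
from h import *
go(485.3,295.9,86.4,95.1)
cv2.imwrite('pics/a8.png',cv2.resize(eyes.read_camera('scene')[150:350,340:600],None,fx=2.5,fy=2.5))
E
```

```text
clock: 19.45
ee_pos: [0.5482, 0.1061, 0.1891]
tcp_rot: [0.706, -0.032, 0.707, 0.032]
wrist_force: [0.6, 0.6, -1.3]
finger_gap: 0.467
clock: 20.45
ee_pos: [0.4841, 0.2952, 0.1279]
tcp_rot: [0.705, -0.032, 0.707, 0.031]
wrist_force: [0.3, 0.5, -0.9]
finger_gap: 0.464
clock: 21.45
ee_pos: [0.4848, 0.2956, 0.1294]
tcp_rot: [0.706, -0.032, 0.706, 0.032]
wrist_force: [-0.8, -0.5, -1.1]
finger_gap: 0.465
t 21.45 pos [484.8 295.6 129.4] jaw 95.1 tilt 0.0 gap 0.465 F [-0.8 -0.5 -1.1]
  turn 0.0  d[xyz]cm [4.3  0.03 0.05]
```

View pics/a8.png

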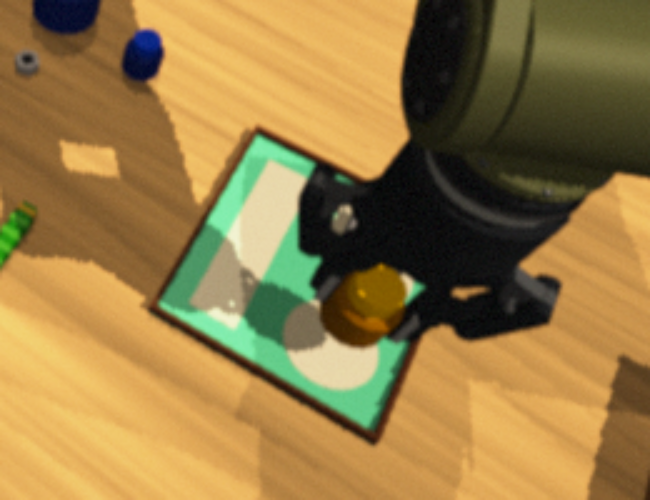

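Yellow is upright above the round pad (crop (360,310)). Lower and release.

```bash
python3 -m creep '[{"dx":2,"dy":0,"dz":0,"turn":0},{"dx":1.5,"dy":0,"dz":0.05,"turn":0},{"dx":0.5,"dy":0,"dz":0,"turn":0},{"dx":0.25,"dy":0,"dz":0,"turn":0},{"dx":0,"dy":0,"dz":0,"turn":0},{"dx":0,"dy":0,"dz":0,"turn":0},{"dx":0,"dy":0,"dz":0,"turn":0},{"dx":0,"dy":0,"dz":0,"turn":0}]'
python3 -m creep '[{"dx":0,"dy":0,"dz":0,"turn":0},{"dx":0,"dy":0,"dz":0,"turn":0},{"dx":0,"dy":0,"dz":0,"turn":0},{"dx":0,"dy":0,"dz":0,"turn":0},{"dx":-1,"dy":0,"dz":0,"turn":0},{"dx":-3,"dy":0,"dz":0,"turn":0},{"dx":-4,"dy":0,"dz":0,"turn":0},{"dx":-4,"dy":0,"dz":0,"turn":0}]' 0.65
python3 - <<'E'
from h import *
go(592,86,150,95)
E
```

```text
clock: 22.5
ee_pos: [0.4853, 0.2956, 0.087]
tcp_rot: [0.706, -0.032, 0.706, 0.032]
wrist_force: [0.3, -0.1, -0.9]
finger_gap: 0.468
clock: 23.5
ee_pos: [0.4852, 0.2956, 0.2089]
tcp_rot: [0.707, -0.032, 0.706, 0.032]
wrist_force: [0.3, -0.4, -0.3]
finger_gap: 0.651
t 23.5 pos [485.2 295.6 208.9] jaw 95.1 tilt 0.03 gap 0.651 F [ 0.3 -0.4 -0.3]
  turn 0.1  d[xyz]cm [  5.89 -21.81   8.81]
```

```bash
python3 -m creep '[{"dx":0,"dy":-5.4,"dz":2.2,"turn":0},{"dx":0.9,"dy":-5.4,"dz":2.2,"turn":0},{"dx":2,"dy":-5.4,"dz":2.2,"turn":0},{"dx":2,"dy":-5.6,"dz":2.2,"turn":0},{"dx":1,"dy":0,"dz":0,"turn":0},{"dx":0,"dy":0,"dz":0,"turn":0},{"dx":0,"dy":0,"dz":0,"turn":0},{"dx":0,"dy":0,"dz":0,"turn":0}]' 0.45
python3 - <<'E'
from h import *
go(592,86,76,95)
cv2.imwrite('pics/a9.png',cv2.resize(eyes.read_camera('scene')[150:350,270:530],None,fx=2.5,fy=2.5))
E
```

```text
clock: 24.5
ee_pos: [0.592, 0.0881, 0.149]
tcp_rot: [0.707, -0.032, 0.706, 0.032]
wrist_force: [-0.2, 0.4, 0.3]
finger_gap: 0.447
t 24.5 pos [592.   88.1 149. ] jaw 95.2 tilt 0.07 gap 0.447 F [-0.2  0.4  0.3]
  turn 0.2  d[xyz]cm [ 7.3  -0.21 -0.03]
```

View pics/a9.png

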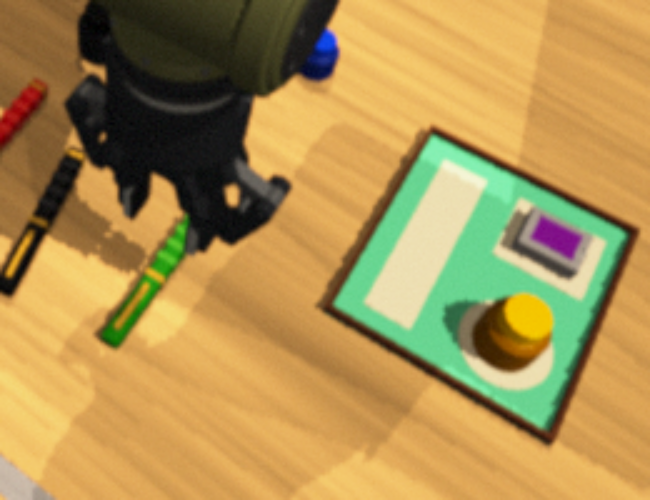

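Yellow stands upright on its pad (crop (515,335)). The fingers are over the green pen (crop (150,280)).

```bash
python3 -m creep '[{"dx":3,"dy":0,"dz":0,"turn":0},{"dx":2.5,"dy":0,"dz":0,"turn":0},{"dx":1.3,"dy":0,"dz":0,"turn":0},{"dx":0.4,"dy":0,"dz":0,"turn":0},{"dx":0,"dy":0,"dz":0,"turn":0},{"dx":0,"dy":0,"dz":0,"turn":0},{"dx":0,"dy":0,"dz":0,"turn":0},{"dx":0,"dy":0,"dz":0,"turn":0}]'
python3 - <<'E'
from h import *
go(592,86,76,95)
E
python3 -m creep '[{"dx":0,"dy":0,"dz":0,"turn":0},{"dx":0,"dy":0,"dz":0,"turn":0},{"dx":0,"dy":0,"dz":0,"turn":0},{"dx":0,"dy":0,"dz":0,"turn":0},{"dx":0,"dy":0,"dz":0,"turn":0},{"dx":0,"dy":0,"dz":0,"turn":0},{"dx":0,"dy":0,"dz":0,"turn":0},{"dx":0,"dy":0,"dz":0,"turn":0}]' 0
python3 - <<'E'
from h import *
go(483,-307.2,180,85.8)
E
```

```text
clock: 25.55
ee_pos: [0.5922, 0.0871, 0.0765]
tcp_rot: [0.707, -0.032, 0.706, 0.032]
wrist_force: [0.2, 0.4, 0.6]
finger_gap: 0.448
t 25.55 pos [592.2  87.1  76.5] jaw 95.1 tilt 0.03 gap 0.448 F [0.2 0.4 0.6]
  turn 0.1  d[xyz]cm [ 0.05 -0.11 -0.03]
clock: 26.55
ee_pos: [0.5922, 0.0871, 0.0764]
tcp_rot: [0.707, -0.032, 0.706, 0.032]
wrist_force: [-0.4, -0.1, 5.2]
finger_gap: 0.139
t 26.55 pos [592.2  87.1  76.4] jaw 95.1 tilt 0.02 gap 0.139 F [-0.4 -0.1  5.2]
  turn 9.3  d[xyz]cm [-10.36 -40.12  -8.  ]
```

```bash
python3 -m creep '[{"dx":-4.4,"dy":0,"dz":0,"turn":0},{"dx":-5,"dy":0,"dz":0,"turn":9.3},{"dx":-1,"dy":-4,"dz":-0.8,"turn":0},{"dx":0,"dy":-5,"dz":-1,"turn":0},{"dx":0,"dy":-5,"dz":-1,"turn":0},{"dx":0,"dy":-5,"dz":-1,"turn":0},{"dx":0,"dy":-5,"dz":-1,"turn":0},{"dx":0,"dy":-5,"dz":-1,"turn":0}]'
python3 -m creep '[{"dx":0,"dy":-5,"dz":-1,"turn":0},{"dx":0,"dy":-4,"dz":-0.8,"turn":0},{"dx":0,"dy":-2.1,"dz":-0.4,"turn":0},{"dx":2,"dy":0,"dz":0,"turn":0},{"dx":2,"dy":0,"dz":0,"turn":0},{"dx":1,"dy":0,"dz":0,"turn":0},{"dx":0,"dy":0,"dz":0,"turn":0},{"dx":0,"dy":0,"dz":0,"turn":0}]'
python3 - <<'E'
from h import *
go(483,-307.2,80.6,85.8)
cv2.imwrite('pics/b1.png',cv2.resize(eyes.read_camera('scene')[50:250,150:410],None,fx=2.5,fy=2.5))
E
```

```text
clock: 27.55
ee_pos: [0.5124, -0.1994, 0.18]
tcp_rot: [0.707, 0.026, 0.707, -0.026]
wrist_force: [0.7, -0.9, -0.1]
finger_gap: 0.139
clock: 28.55
ee_pos: [0.4834, -0.307, 0.1309]
tcp_rot: [0.707, 0.025, 0.706, -0.026]
wrist_force: [-0.1, 0.2, -0.1]
finger_gap: 0.145
t 28.55 pos [ 483.4 -307.   130.9] jaw 85.8 tilt 0.06 gap 0.145 F [-0.1  0.2 -0.1]
  turn 0.0  d[xyz]cm [ 5.03 -0.02 -0.05]
```

View pics/b1.png

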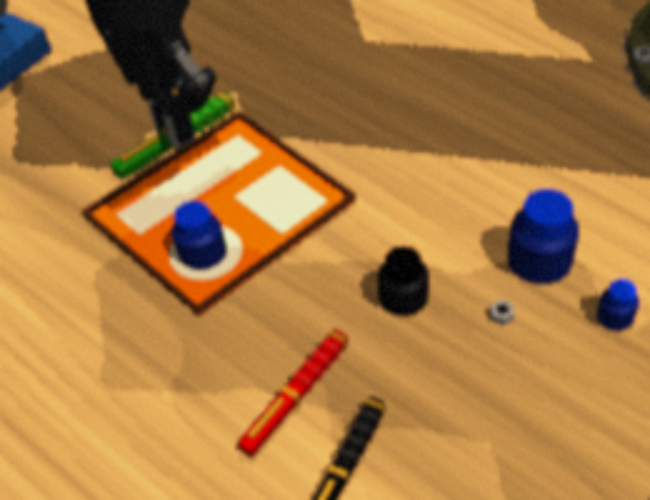

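The green pen is level and parallel to its long pad (crop (175,135)). Lower and release.

```bash
python3 -m creep '[{"dx":2,"dy":0,"dz":0,"turn":0},{"dx":2,"dy":0,"dz":0,"turn":0},{"dx":0.7,"dy":0,"dz":0,"turn":0},{"dx":0.25,"dy":0,"dz":0,"turn":0},{"dx":0,"dy":0,"dz":0,"turn":0},{"dx":0,"dy":0,"dz":0,"turn":0},{"dx":0,"dy":0,"dz":0,"turn":0},{"dx":0,"dy":0,"dz":0,"turn":0}]'
python3 -m creep '[{"dx":0,"dy":0,"dz":0,"turn":0},{"dx":0,"dy":0,"dz":0,"turn":0},{"dx":0,"dy":0,"dz":0,"turn":0},{"dx":0,"dy":0,"dz":0,"turn":0},{"dx":-1,"dy":0,"dz":0,"turn":0},{"dx":-3,"dy":0,"dz":0,"turn":0},{"dx":-4,"dy":0,"dz":0,"turn":0},{"dx":-2,"dy":0,"dz":0,"turn":0}]' 0.28
python3 - <<'E'
from h import *
go(585.8,-77.5,150,96.5)
E
```

```text
clock: 29.6
ee_pos: [0.4831, -0.3071, 0.0808]
tcp_rot: [0.707, 0.026, 0.707, -0.026]
wrist_force: [-0.2, -0.1, -0.5]
finger_gap: 0.138
clock: 30.6
ee_pos: [0.4835, -0.3073, 0.1836]
tcp_rot: [0.708, 0.025, 0.706, -0.026]
wrist_force: [-0.1, -1.1, 0.4]
finger_gap: 0.281
t 30.6 pos [ 483.5 -307.3  183.6] jaw 85.8 tilt 0.18 gap 0.281 F [-0.1 -1.1  0.4]
  turn -10.7  d[xyz]cm [ 3.35 21.68 12.76]
```

```bash
python3 -m creep '[{"dx":0,"dy":0,"dz":0,"turn":-5.7},{"dx":0,"dy":0,"dz":0,"turn":-5},{"dx":0,"dy":4.6,"dz":2.7,"turn":0},{"dx":0,"dy":4.6,"dz":2.7,"turn":0},{"dx":0,"dy":4.6,"dz":2.7,"turn":0},{"dx":1.3,"dy":4.6,"dz":2.7,"turn":0},{"dx":2,"dy":3.28,"dz":1.96,"turn":0},{"dx":0,"dy":0,"dz":0,"turn":0}]' 0.4
python3 -m creep '[{"dx":0,"dy":0,"dz":0,"turn":0},{"dx":0,"dy":0,"dz":0,"turn":0},{"dx":0,"dy":0,"dz":0,"turn":0},{"dx":0,"dy":0,"dz":0,"turn":0},{"dx":0,"dy":0,"dz":0,"turn":0},{"dx":0,"dy":0,"dz":0,"turn":0},{"dx":0,"dy":0,"dz":0,"turn":0},{"dx":0,"dy":0,"dz":0,"turn":0}]'
python3 - <<'E'
from h import *
go(585.8,-77.5,76,96.5)
cv2.imwrite('pics/b2.png',cv2.resize(eyes.read_camera('scene')[50:300,100:410],None,fx=2.3,fy=2.3))
E
```

```text
clock: 31.6
ee_pos: [0.5854, -0.0747, 0.1468]
tcp_rot: [0.705, -0.041, 0.706, 0.042]
wrist_force: [-1.0, -0.5, 0.0]
finger_gap: 0.399
clock: 32.6
ee_pos: [0.5852, -0.0771, 0.1476]
tcp_rot: [0.706, -0.04, 0.706, 0.04]
wrist_force: [-0.9, -0.4, -0.4]
finger_gap: 0.396
t 32.6 pos [585.2 -77.1 147.6] jaw 96.5 tilt 0.0 gap 0.396 F [-0.9 -0.4 -0.4]
  turn 0.0  d[xyz]cm [ 7.16 -0.05  0.05]
```

View pics/b2.png

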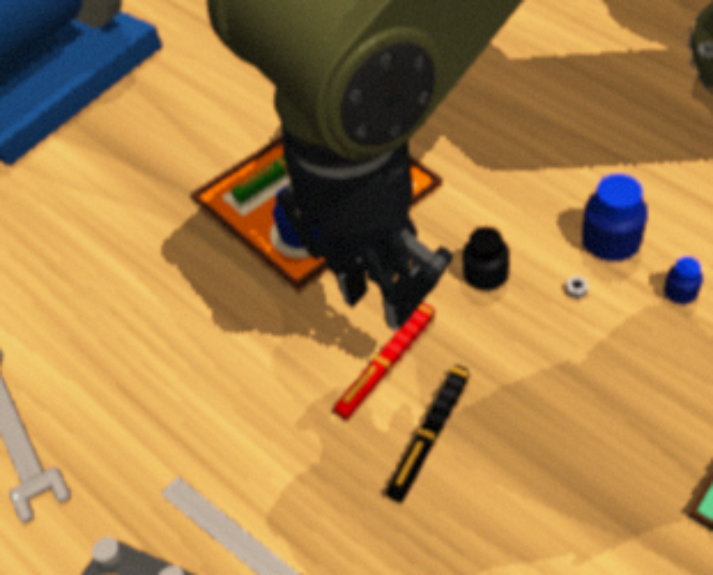

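The gripper is over the red pen (crop (385,360)), clear of the black pen and bottle.

```bash
python3 -m creep '[{"dx":3,"dy":0,"dz":0,"turn":0},{"dx":2.5,"dy":0,"dz":0,"turn":0},{"dx":1.2,"dy":0,"dz":0,"turn":0},{"dx":0.4,"dy":0,"dz":0,"turn":0},{"dx":0,"dy":0,"dz":0,"turn":0},{"dx":0,"dy":0,"dz":0,"turn":0},{"dx":0,"dy":0,"dz":0,"turn":0},{"dx":0,"dy":0,"dz":0,"turn":0}]'
python3 -m creep '[{"dx":0,"dy":0,"dz":0,"turn":0},{"dx":0,"dy":0,"dz":0,"turn":0},{"dx":0,"dy":0,"dz":0,"turn":0},{"dx":0,"dy":0,"dz":0,"turn":0},{"dx":0,"dy":0,"dz":0,"turn":0},{"dx":0,"dy":0,"dz":0,"turn":0},{"dx":0,"dy":0,"dz":0,"turn":0},{"dx":0,"dy":0,"dz":0,"turn":0}]' 0
python3 - <<'E'
from h import *
go(448.9,218.5,180,95.1)
E
```

```text
clock: 33.65
ee_pos: [0.5853, -0.0771, 0.077]
tcp_rot: [0.706, -0.04, 0.706, 0.04]
wrist_force: [-0.3, -0.3, -0.6]
finger_gap: 0.4
clock: 34.65
ee_pos: [0.5854, -0.0771, 0.077]
tcp_rot: [0.706, -0.04, 0.706, 0.04]
wrist_force: [-0.8, 0.2, 5.5]
finger_gap: 0.142
t 34.65 pos [585.4 -77.1  77. ] jaw 96.5 tilt 0.03 gap 0.142 F [-0.8  0.2  5.5]
  turn 1.4  d[xyz]cm [-10.31  30.66 -10.96]
```

```bash
python3 -m creep '[{"dx":-4.4,"dy":0,"dz":0,"turn":0},{"dx":-5,"dy":0,"dz":0,"turn":1.4},{"dx":-0.9,"dy":4.5,"dz":-1.6,"turn":0},{"dx":0,"dy":5.2,"dz":-1.87,"turn":0},{"dx":0,"dy":5.2,"dz":-1.87,"turn":0},{"dx":0,"dy":5.2,"dz":-1.87,"turn":0},{"dx":0,"dy":5.2,"dz":-1.87,"turn":0},{"dx":0,"dy":5.36,"dz":-1.87,"turn":0}]'
python3 -m creep '[{"dx":0,"dy":0,"dz":0,"turn":0},{"dx":2,"dy":0,"dz":0,"turn":0},{"dx":2,"dy":0,"dz":0,"turn":0},{"dx":1,"dy":0,"dz":0,"turn":0},{"dx":0,"dy":0,"dz":0,"turn":0},{"dx":0,"dy":0,"dz":0,"turn":0},{"dx":0,"dy":0,"dz":0,"turn":0},{"dx":0,"dy":0,"dz":0,"turn":0}]'
python3 - <<'E'
from h import *
go(448.9,218.5,81.2,95.1)
cv2.imwrite('pics/b3.png',cv2.resize(eyes.read_camera('scene')[150:350,340:600],None,fx=2.5,fy=2.5))
E
```

```text
clock: 35.65
ee_pos: [0.4477, 0.2199, 0.1796]
tcp_rot: [0.706, -0.032, 0.706, 0.032]
wrist_force: [0.9, 0.5, -0.0]
finger_gap: 0.144
clock: 36.65
ee_pos: [0.4489, 0.2185, 0.13]
tcp_rot: [0.707, -0.032, 0.706, 0.032]
wrist_force: [0.1, -0.1, -0.3]
finger_gap: 0.138
t 36.65 pos [448.9 218.5 130. ] jaw 95.1 tilt 0.04 gap 0.138 F [ 0.1 -0.1 -0.3]
  turn 0.0  d[xyz]cm [ 4.88 -0.    0.  ]
```

View pics/b3.png

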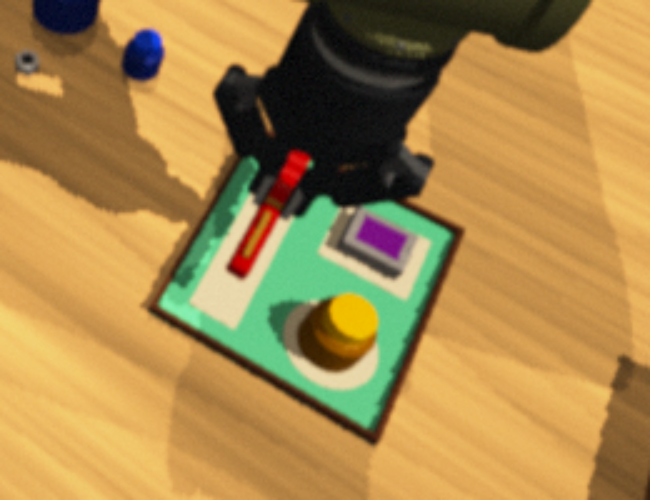

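The red pen is held parallel over the long pad (crop (270,215)). Lower, release, retreat.

```bash
python3 -m creep '[{"dx":2,"dy":0,"dz":0,"turn":0},{"dx":2,"dy":0,"dz":0,"turn":0},{"dx":0.6,"dy":0,"dz":0,"turn":0},{"dx":0.25,"dy":0,"dz":0,"turn":0},{"dx":0,"dy":0,"dz":0,"turn":0},{"dx":0,"dy":0,"dz":0,"turn":0},{"dx":0,"dy":0,"dz":0,"turn":0},{"dx":0,"dy":0,"dz":0,"turn":0}]'
python3 -m creep '[{"dx":0,"dy":0,"dz":0,"turn":0},{"dx":0,"dy":0,"dz":0,"turn":0},{"dx":0,"dy":0,"dz":0,"turn":0},{"dx":0,"dy":0,"dz":0,"turn":0},{"dx":-1,"dy":0,"dz":0,"turn":0},{"dx":-3,"dy":0,"dz":0,"turn":0},{"dx":-4,"dy":0,"dz":0,"turn":0},{"dx":-4,"dy":0,"dz":0,"turn":0}]' 0.28
python3 -m creep '[{"dx":-3,"dy":-5,"dz":-2,"turn":0},{"dx":-3,"dy":-5,"dz":-2,"turn":0},{"dx":0,"dy":-5,"dz":-2,"turn":0},{"dx":0,"dy":-4,"dz":-1,"turn":0},{"dx":0,"dy":0,"dz":0,"turn":0},{"dx":0,"dy":0,"dz":0,"turn":0},{"dx":0,"dy":0,"dz":0,"turn":0},{"dx":0,"dy":0,"dz":0,"turn":0}]'
python3 - <<'E'
from h import *
for n in("scene","top"): cv2.imwrite(f"pics/{n}9.png",eyes.read_camera(n))
im=cv2.imread('pics/top9.png');cv2.imwrite('pics/top9z.png',cv2.resize(im[110:300,130:490],None,fx=2.2,fy=2.2))
E
```

```text
clock: 37.7
ee_pos: [0.4488, 0.2185, 0.0813]
tcp_rot: [0.706, -0.032, 0.706, 0.032]
wrist_force: [-0.5, -0.2, -0.3]
finger_gap: 0.136
clock: 38.7
ee_pos: [0.4486, 0.2184, 0.2031]
tcp_rot: [0.707, -0.032, 0.706, 0.032]
wrist_force: [0.2, 0.6, 0.7]
finger_gap: 0.283
clock: 39.7
ee_pos: [0.3961, 0.0236, 0.2611]
tcp_rot: [0.706, -0.032, 0.706, 0.032]
wrist_force: [0.0, 0.3, 0.3]
finger_gap: 0.283
```

View pics/top9z.png

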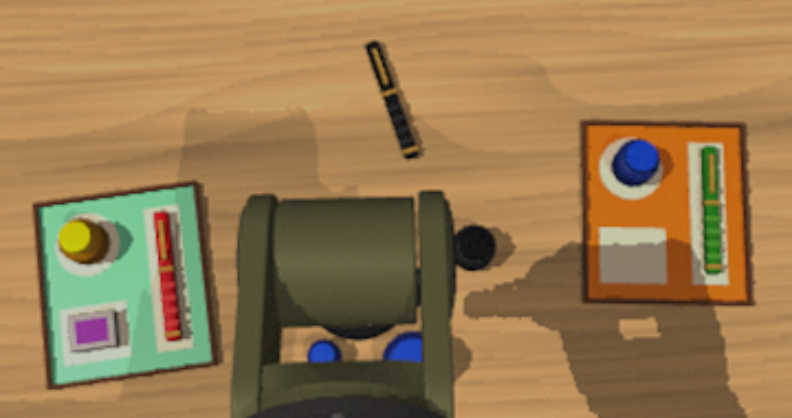

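View pics/scene9.png

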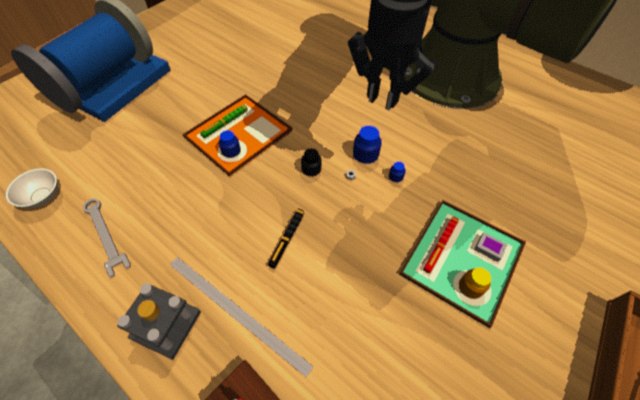

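Both kits look complete in the top and scene views. Now I measure the placings against the tray frames.

Run:
```python
from meas import *
im=cv2.imread('pics/top9.png'); im0=cv2.imread('pics/top0.png')
k=np.ones((5,5),np.uint8)
T={'mint':((442.55+3.2,292.05-32),5.1),'orange':(None,-4.2)}
def tr(mid,yaw,p):
    a=np.radians(yaw);M=np.array([[np.cos(a),np.sin(a)],[-np.sin(a),np.cos(a)]])
    return np.round(M@(np.array(p)-mid)+[0,32],1)
mint=((442.5,292.1),5.1); org=((488.4,-233.4),-4.2)
def run(cam,im):
    H,S,V=cv2.split(cv2.cvtColor(im,cv2.COLOR_BGR2HSV))
    def show(n,m,z,amin,t):
        for s,c,mm in blobs(m,amin):
            r=rect(mm,cam,z)
            if np.abs(tr(*t,r[3])).max()<100: print(cam,n,s[4],'rectctr',tr(*t,r[0]),'mean',tr(*t,r[3]),r[1],'yaw rel',round(r[2]-t[1],1))
    show('red',cv2.morphologyEx((((H<6)|(H>174))&(S>170)&(V>60)).astype(np.uint8),cv2.MORPH_CLOSE,k),.014,60,mint)
    show('green',cv2.morphologyEx(((H>48)&(H<72)&(S>150)).astype(np.uint8),cv2.MORPH_CLOSE,k),.014,60,org)
    show('purple',(H>135)&(H<165)&(S>100),.020,20,mint)
    show('yel',(H>24)&(H<33)&(S>180)&(V>140),.052,20,mint)
    show('blue',(H>105)&(H<125)&(S>150)&(V>140),.052,20,org)
run('top',im); run('scene',cv2.imread('pics/scene9.png'))
g0=im0[120:240,290:365];g1=im[120:240,290:365]
for g in(g0,g1):
    v=g.max(2)<62; print([ (np.round(c,1),s[4]) for s,c,m in blobs(v,30)])
for f in('scene0','scene9'):
    g=cv2.imread(f'pics/{f}.png')[140:280,260:330]; v=cv2.cvtColor(g,cv2.COLOR_BGR2HSV)[...,2]<50; print([ (np.round(c,1),s[4]) for s,c,m in blobs(v,30)])
print(readout.sense()['finger_gap'])
```

```text
top red 365 rectctr [  0.2 -43.6] mean [ -0.8 -43.5] [122.1  13.4] yaw rel -0.2
top green 370 rectctr [  1.3 -41.8] mean [  0.3 -41.8] [121.1  13.8] yaw rel -0.6
top purple 140 rectctr [-41.9  30.8] mean [-42.   30.7] [28.6 20.5] yaw rel -90.2
top yel 160 rectctr [42.5 29.7] mean [42.9 29.7] [28.  26.9] yaw rel -51.8
top blue 147 rectctr [45.  31.1] mean [44.4 31.3] [27.2 25.4] yaw rel 91.0
scene red 441 rectctr [  4.9 -43.4] mean [  6.7 -43.1] [120.1  13.4] yaw rel -0.1
scene green 232 rectctr [  5.6 -41. ] mean [  2.7 -40. ] [115.4  18. ] yaw rel -0.9
scene purple 184 rectctr [-42.2  31.5] mean [-42.3  31.6] [29. 21.] yaw rel -89.2
scene yel 255 rectctr [44.5 30.7] mean [44.3 30.8] [28.6 27.4] yaw rel 19.4
scene blue 108 rectctr [44.8 32.1] mean [45.1 32.4] [26.8 24.9] yaw rel -46.5
[(array([12.1, 19.7]), np.int32(90)), (array([21.1, 44.8]), np.int32(157)), (array([ 54.9, 102.3]), np.int32(320))]
[(array([12.1, 19.6]), np.int32(79)), (array([21.2, 45. ]), np.int32(149)), (array([ 50.9, 100.3]), np.int32(461)), (array([14.6, 81.3]), np.int32(82))]
[(array([50.7, 22.7]), np.int32(418)), (array([32.8, 84.8]), np.int32(199)), (array([ 17.3, 116. ]), np.int32(117))]
[(array([50.8, 22.4]), np.int32(424)), (array([32.8, 84.9]), np.int32(196)), (array([ 17.5, 116. ]), np.int32(112))]
0.2794976699700341
```

```bash
python3 -c "
from plant import bot
print(bot.hand_in())"
```

```text
the job is handed in; nothing more can be done
None
```

Both pen kits are made up and the job was handed in at about 40 s of robot time; the hand-in gave no verdict. The tin, both bottles and both pens were each gripped once and set on their pads with no regrasps. Of the three blue-capped bottles I took the middle-sized one, because its cap matched the yellow bottle's.

Last checks, measured from pictures taken just before hand-in:

| Item | Offset from pad centre, top camera | Angle to pad |
|---|---|---|
| Red pen | about 2 mm | 0.2° |
| Green pen | about 1 mm | 0.6° |
| Nib tin | about 2 mm | 0.2° |
| Yellow bottle | about 2 mm | upright by eye |
| Blue bottle | about 2 mm | upright by eye |

- **Disagreement:** the scene camera agreed within about 2 mm, except along the pens' length. There it read 3–7 mm off centre, still within the 12 mm limit. It showed a similar 5 mm spread on the pens before I moved them, so I trust the top view.
- **Black pen and bottle:** their blobs in the scene picture had shifted by no more than 0.3 pixel. In the top picture the arm's image merged with the bottle's blob, so I relied on the scene view for the bottle.
- **Gripper:** everything was released, and the gripper was clear at about 0.26 m height. No call reported more than about 10 N at the wrist.
- **Refused command:** one early move was refused over its row format before anything moved.

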